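Refill the empty pockets of the guitar slide rack

ROBOT

A 6-joint arm with a two-finger parallel gripper is mounted at the origin on the work surface. World frame = base frame: x ahead of the robot, y to its left, z up, the work surface at z = 0. Lengths are in m, angles in rad, forces in N, time in s.
With the tool pointing down it reaches from about 0.25 to 0.775 m from the base axis. Payload 4 kg.
Tool frame: the origin (TCP) lies at the very end of the fingers, on their centre line; the grasp point (between the pads) lies hold_point_z behind it (hold_point_z is the distance from the TCP to the grasp point, in m); z points along the fingers, y is the direction in which the jaws open and shut (so a half turn about z gives the same grasp; the last joint's range is limited). The gripper opens to 94 mm and grips with 3 to 60 N. Pads are 16 mm wide; open, the fingers measure 119 mm over their backs; the gripper's body (75 mm by 177 mm) begins 78 mm behind the grasp point.
Start: joints at [-1.41, 0.087, 1.371, -0, 1.684, -0.103], TCP at [0.143, -0.531, 0.206] pointing down, gripper open.
Joint ranges: [-3.1, 3.1], [-0.76, 2.03], [0.27, 2.55], [-1.08, 4.22], [0.17, 2.65], [-2.57, 2.57]. Speed limits (rad/s): [2.79, 2.79, 3.14, 3.14, 3.14, 3.14].

INTERFACE

Orientations are given as [roll, pitch, yaw] about the fixed x, y, z axes, in that order (R = Rz(yaw) Ry(pitch) Rx(roll)).
In Python, from bench import * gives the robot as it stands.
- The arm moves only by the tool step_arm, never from a script. Its argument "increments" is text: rows parted by semicolons, each of 6 numbers parted by spaces: the shift along the tool's x, y, z in cm, then the turn, a rotation vector about the tool's x, y, z in rad. A call has 1 to 5 rows; each row shifts and turns the commanded pose from where the row before left it, along the tool's axes as they then stand; what a row does not reach is not made up. A row lasts 1/10 s, in which the tool goes at most 50 mm and 8.59 degrees, less where a joint would pass 70% of its speed; a pose out of reach is approached as far as the arm can. A call is refused whole if a number of a shift passes 5 or a number of a turn 0.15, either way. A call with a gripper value outside its range is refused whole. "claw" is the gripper's target within -1 to 1 (shut at 1, half-way at 0, fully open at -1), set as the call begins (left out, the last holds). The fingers move at their own pace and stop on an object; the grip force is fixed at half the most. Time passes only in rows, so rows that do not move let the fingers close. It gives the time, the measured TCP pose, the force and the opening at its end, in the units of the state.
- get_obs(): the state, without advancing time (a new reading comes with each control period).
- snapshot(name): name is "scene" or "top"; returns the picture (384x512x3 uint8, red, green, blue); there is no depth.
- calibration(name): a dict with "camera_matrix" (3x3 intrinsics, pixels), "eye" and "orientation" of the camera in the world. Camera axes: x right, y up, looking along -z (the intrinsics and any distortion apply to the point x, -y, -z); pixel columns grow to the right and rows downward; lengths in m; the calibration is good to about 2 mm. A picture is of the moment at which its call begins. calibration takes no time and is no camera call.
- close_job(): hands the job in, once; it reports no verdict.
The state is a dict: "time": time; "joint_positions": joint angles; "qvel": joint speeds; "joint_torque": joint torques, N m; "tool_pos": TCP position; "ee_rot": TCP orientation; "wrist_force": force on the tool from outside, world axes, zero at the start; "wrist_torque": the same for the moment, N m; "width": finger opening in m.
Only numpy, scipy, OpenCV 4.12 (cv2) and the standard library are available. Lean on these libraries where they do the work, as an engineer would, in place of code of your own. Each camera call takes 0.05 s, during which the arm holds its last target. There are 200 camera calls.

TASK

The dark wooden rack on the stall table has three pockets for red ceramic guitar slides and only one of them is filled. Stand the two spare red slides from the table upright in the two empty pockets, right down on the pocket floor, and leave the slide that is already in the rack where it is. They are ceramic, so lower them in gently and do not drop or knock them over.

Things in the scene. Friction and masses are not known exactly. Their poses are not given: they have to be found in the camera images.
- rack: Dark walnut rack fixed on the table: a block 74 mm (its x) by 250 mm (its y) and 26 mm high, with three square pockets in a row along its y axis, open at the top. Origin: centre of its underside, z up. Pocket centres lie at x = 0 and y = -80, 0 and +80 mm in its frame; each pocket is 46 mm by 46 mm and 20 mm deep, with its grey-felted floor 6 mm above the table. One pocket (any of the three, it varies) already holds a red slide, the other two are empty.
- slide_racked: The red ceramic slide that already stands in one of the rack's pockets, the same tube as the spares (28 mm diameter, 68 mm tall), standing out 48 mm above the rack's top. Origin: centre of its underside. The pocket whose centre is nearest to it is the filled one. It stays there.
- spare_a: Loose guitar slide, one of the two spares: a glossy red ceramic tube, 28 mm outside diameter, 20 mm bore, 68 mm tall, about 70 g, open at both ends, standing upright on the table on the robot's right (y below 0), alike to the other spare and interchangeable with it. Origin: centre of its underside; z runs up its axis to the top rim at 68 mm. A bare steel slide of the same size stands nearby and is not a spare.
- spare_b: Loose guitar slide, one of the two spares: a glossy red ceramic tube, 28 mm outside diameter, 20 mm bore, 68 mm tall, about 70 g, open at both ends, standing upright on the table on the robot's right (y below 0), alike to the other spare and interchangeable with it. Origin: centre of its underside; z runs up its axis to the top rim at 68 mm. A bare steel slide of the same size stands nearby and is not a spare.

How it is judged:
By the outcome, as a careful person would: the job done as asked, in the order asked, and still so for the second after the job is handed in, with the robot touching nothing.
It also fails if it takes over 58 s, if anything falls off the work surface, if the arm or the gripper's body presses on something with over 40 N, if the wrist force passes 120 N, or if a joint passes its speed limit or range.

## Working session

There is one attempt and no reset: what is moved stays moved. The work goes in short steps, Python scripts to look and compute and a tool call to move; the robot and the scene stay as the last step left them, time stands still between calls to the robot, and variables do not carry over. Pictures are saved under pics/ and viewed, about 8 in all and at most 12, crops included, and the job is handed in when it is done.

Besides the shell and the picture viewer there is one more tool, called as name(argument=value, ...), one argument or row to a line, values as JSON. step_arm: Moves the arm, as the interface text tells. Its arguments: {"type":"object","properties":{"increments":{"type":"string"},"claw":{"type":"number"}},"required":["increments"]}

```bash
mkdir -p pics; ls
python3 - <<'E'
from bench import *
import cv2
o=get_obs(); print(o)
for n in("scene","top"):
    im=snapshot(n); cv2.imwrite(f"pics/{n}0.png",im[:,:,::-1]); print(n,calibration(n))
E
```

```text
pics
{'time': 0.0, 'joint_positions': array([-1.41014519e+00,  8.79485419e-02,  1.37226231e+00, -4.04260617e-05,
        1.68360964e+00, -1.03084641e-01]), 'qvel': array([ 0.00112204, -0.00019026,  0.00088952,  0.00023411, -0.00054959,
        0.00098467]), 'joint_torque': array([ 2.15772452e-03, -3.40171766e+01, -3.02423501e+01,  7.21268984e-02,
        3.30118812e-02, -1.76245230e-04]), 'tool_pos': array([ 0.14327871, -0.53042832,  0.20430364]), 'ee_rot': array([-3.13937251e+00, -1.89283112e-04,  2.63731060e-01]), 'wrist_force': array([ 0.05222426, -0.65464455, -0.66100148]), 'wrist_torque': array([-0.02842428,  0.00934088,  0.0344669 ]), 'width': 0.09432472375350962}
scene {'camera_matrix': array([[491.01165534,   0.        , 252.43075688],
       [  0.        , 491.01165534, 202.99916415],
       [  0.        ,   0.        ,   1.        ]]), 'eye': array([0.84911163, 0.44296722, 0.94525235]), 'orientation': array([ 5.60671291e-01, -9.14251223e-04,  2.60900893e+00])}
top {'camera_matrix': array([[446.02130233,   0.        , 258.79095868],
       [  0.        , 446.02130233, 191.71845095],
       [  0.        ,   0.        ,   1.        ]]), 'eye': array([ 0.4451508 , -0.04009984,  0.9295905 ]), 'orientation': array([ 0.10062426,  0.02218451, -1.54660609])}
```

View pics/scene0.png

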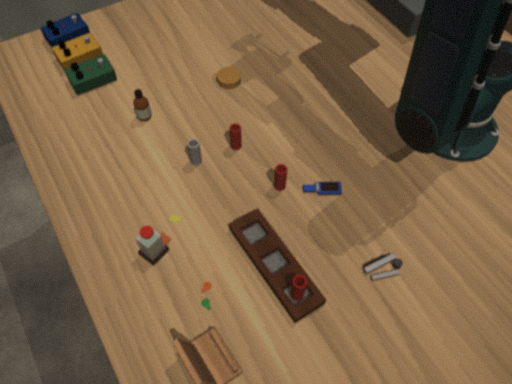

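View pics/top0.png

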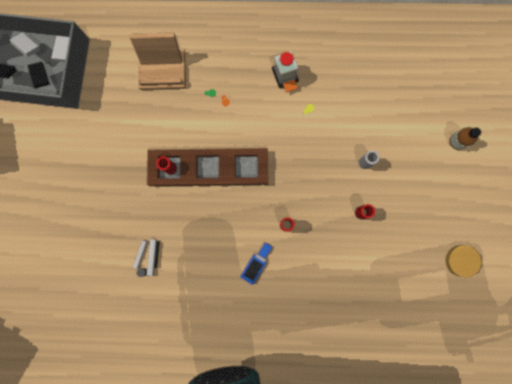

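The top view shows the rack with pockets at about (168,165) filled, (208,166) and (246,166) empty. The spares are at (288,224) and (366,212), the steel slide is at (370,159), and the scene view agrees that all of them are upright.

```bash
cat > h.py <<'E'
from bench import *
import cv2, numpy as np
from scipy.spatial.transform import Rotation as R
def ray(n,uv,z):
    c=calibration(n);K=c["camera_matrix"];d=np.linalg.inv(K)@[uv[0],uv[1],1]
    d=R.from_euler('xyz',c["orientation"]).as_matrix()@(d*[1,-1,-1]);e=c["eye"]
    return (e+d*(z-e[2])/d[2])[:2]
def proj(n,p):
    c=calibration(n);q=R.from_euler('xyz',c["orientation"]).as_matrix().T@(np.array(p)-c["eye"])*[1,-1,-1]
    q=c["camera_matrix"]@q; return q[:2]/q[2]
def blobs(im,lo=20):
    r,g,b=[im[:,:,i].astype(int) for i in range(3)]
    m=((r>70)&(g<.42*r)&(b<.42*r)).astype(np.uint8)
    m=cv2.morphologyEx(m,cv2.MORPH_CLOSE,np.ones((5,5)))
    cs,_=cv2.findContours(m,cv2.RETR_EXTERNAL,cv2.CHAIN_APPROX_NONE)
    return [c for c in cs if cv2.contourArea(c)>lo]
E
cat > m.py <<'E'
from h import *
for n in("scene","top"):
    im=cv2.imread(f"pics/{n}0.png")[:,:,::-1]
    for c in blobs(im):
        h=cv2.convexHull(c);M=cv2.moments(h);u=(M['m10']/M['m00'],M['m01']/M['m00'])
        print(n,np.round(u,1),cv2.boundingRect(c),M['m00'],"z.034",ray(n,u,.034).round(4),"z.06",ray(n,u,.06).round(4))
    # rack: dark brown
    hsv=cv2.cvtColor(np.ascontiguousarray(im),cv2.COLOR_RGB2HSV)
    m=((hsv[:,:,2]<115)&(hsv[:,:,1]>100)).astype(np.uint8)
    m=cv2.morphologyEx(m,cv2.MORPH_CLOSE,np.ones((3,3)))
    cs,_=cv2.findContours(m,cv2.RETR_EXTERNAL,cv2.CHAIN_APPROX_NONE)
    for c in cs:
        if cv2.contourArea(c)>2000:
            b=cv2.minAreaRect(c); p=[ray(n,q,.026) for q in cv2.boxPoints(b)]
            print(n,"rack?",b,cv2.contourArea(c),np.round(p,4).tolist(),np.mean(p,0).round(4))
    # grey felt
    m=((hsv[:,:,1]<60)&(hsv[:,:,2]>80)).astype(np.uint8)
    cs,_=cv2.findContours(m,cv2.RETR_EXTERNAL,cv2.CHAIN_APPROX_NONE)
    for c in cs:
        if cv2.contourArea(c)>60:
            b=cv2.minAreaRect(c); print(n,"felt",np.round(b[0],1),np.round(b[1],1),ray(n,b[0],.006).round(4))
E
python3 m.py
```

```text
scene [298.8 285.6] (292, 274, 16, 26) 276.5 z.034 [0.5768 0.1637] z.06 [0.5846 0.1717]
scene [146.  231.6] (140, 226, 13, 12) 103.5 z.034 [ 0.7879 -0.1022] z.06 [ 0.7896 -0.0866]
scene [280.3 176.2] (275, 165, 12, 25) 212.0 z.034 [ 0.4669 -0.0792] z.06 [ 0.4778 -0.0643]
scene [235.1 135.8] (230, 124, 11, 25) 195.0 z.034 [ 0.497  -0.2346] z.06 [ 0.507  -0.2152]
scene rack? ((275.43829345703125, 264.6733093261719), (122.36100769042969, 39.635398864746094), 53.297142028808594) 4433.5 [[0.6412, -0.0325], [0.5519, -0.0495], [0.544, 0.2187], [0.6238, 0.2268]] [0.5902 0.0909]
scene rack? ((78.39202880859375, 53.04998016357422), (84.0211181640625, 46.16023635864258), 60.39554977416992) 2558.5 [[0.7836, -0.871], [0.6498, -0.9114], [0.6604, -0.5654], [0.7795, -0.541]] [ 0.7183 -0.7222]
scene rack? ((473.2042236328125, 63.357177734375), (63.191688537597656, 134.68824768066406), 11.15466022491455) 3536.5 [[0.0626, -0.0327], [-0.3602, -0.3955], [-0.4781, -0.258], [-0.0406, 0.0732]] [-0.2041 -0.1532]
scene rack? ((355.95623779296875, 69.05754089355469), (226.32371520996094, 74.49519348144531), 50
[... 1135 characters left out ...]
969726562, 167.21507263183594), (36.508304595947266, 126.18731689453125), 89.41537475585938) 4254.5 [[0.6183, 0.2141], [0.6262, -0.0466], [0.5507, -0.0489], [0.5425, 0.2096]] [0.5844 0.082 ]
top felt [257.2 262.6] [17.2 44. ] [ 0.3919 -0.0177]
top felt [139.1 257.8] [11.  36.3] [0.3955 0.2262]
top felt [151.3 257. ] [ 7.8 36.7] [0.3977 0.2011]
top felt [208.5 167. ] [20. 19.] [0.5877 0.0895]
top felt [247. 166.] [20. 20.] [0.5915 0.0087]
top felt [369. 160.] [14.1 21.2] [ 0.6094 -0.2456]
top felt [456.3 142.4] [17.2  9.6] [ 0.6503 -0.4266]
top felt [285.2  65.2] [24.7 22.1] [ 0.8112 -0.0673]
top felt [32.1 55.2] [73.6 77.3] [0.8251 0.4825]
top felt [371.    1.5] [  3. 280.] [ 0.9566 -0.25  ]
```

step_arm(
  increments="0 0 0 0 0 0.132; 0 0 0 0 0 0.132; 3 -2.5 0 0 0 0; 3 -2.5 0 0 0 0; 3 -2.5 0 0 0 0",
)

```text
time: 0.6
tool_pos: [0.234, -0.4549, 0.2047]
ee_rot: [-3.14, 0.0, -0.001]
wrist_force: [0.7, -0.4, -0.0]
width: 0.0939
```

```bash
python3 -c "
import bench;print({k:v for k,v in vars(bench).items() if not k.startswith('_')}.keys(), getattr(bench,'hold_point_z',None))"
```

```text
dict_keys(['snapshot', 'calibration', 'close_job', 'get_obs', 'IKError', 'hold_point_z']) 0.0188
```

step_arm(
  increments="3.8 -3.1 0 0 0 0; 3.8 -3.1 0 0 0 0; 3.8 -3.1 0 0 0 0; 3.8 -3.1 0 0 0 0; 3.8 -3.1 0 0 0 0",
)

```text
time: 1.1
tool_pos: [0.4245, -0.2994, 0.2051]
ee_rot: [-3.141, 0.0, -0.0]
wrist_force: [0.6, -0.1, 1.0]
width: 0.0938
```

step_arm(
  increments="3.7 -3.1 0 0 0 0; 3.8 -3.1 0 0 0 0; 0 0 3 0 0 0; 0 0 3 0 0 0; 0 0 0 0 0 0",
)

```text
time: 1.6
tool_pos: [0.4958, -0.2367, 0.1397]
ee_rot: [-3.136, 0.01, 0.001]
wrist_force: [-0.5, 0.2, -0.8]
width: 0.0938
```

```bash
cat > look.py <<'E'
import sys
from h import *
tag,box=sys.argv[1],eval(sys.argv[2])
o=get_obs();print(o["time"],o["tool_pos"].round(4),o["wrist_force"].round(1),round(o["width"],4))
ims=[]
for n in("scene","top"):
    im=snapshot(n); cv2.imwrite(f"pics/{n}{tag}.png",im[:,:,::-1])
    for p in(list(o["tool_pos"]),): print(n,"tcp px",proj(n,p).round(1))
    for c in blobs(im):
        M=cv2.moments(cv2.convexHull(c));u=(M['m10']/M['m00'],M['m01']/M['m00'])
        print(n,np.round(u,1),cv2.boundingRect(c),ray(n,u,.034).round(4))
    u,v=proj(n,box).astype(int);u=np.clip(u,65,446);v=np.clip(v,65,318)
    ims.append(cv2.resize(im[v-65:v+65,u-65:u+65],(400,400),interpolation=cv2.INTER_CUBIC))
cv2.imwrite(f"pics/pair{tag}.png",np.hstack(ims)[:,:,::-1])
E
python3 look.py 1 "[.4987,-.2333,.07]"
```

```text
1.6 [ 0.4958 -0.2367  0.1397] [-0.5  0.2 -0.8] 0.0938
scene tcp px [233.7 104. ]
scene [298.7 285.7] (292, 274, 15, 26) [0.5772 0.1637]
scene [146.1 231.6] (140, 226, 13, 12) [ 0.7878 -0.102 ]
scene [280.5 176.4] (276, 165, 11, 25) [ 0.4669 -0.0786]
scene [235.2 136. ] (230, 125, 11, 24) [ 0.4973 -0.2337]
top tcp px [380.9 210.6]
top [287. 224.] (281, 218, 13, 13) [ 0.4713 -0.0761]
top [165.4 164.4] (156, 156, 20, 18) [0.5869 0.1739]
top [286.4  58.4] (281, 53, 12, 12) [ 0.8148 -0.0687]
```

View pics/pair1.png

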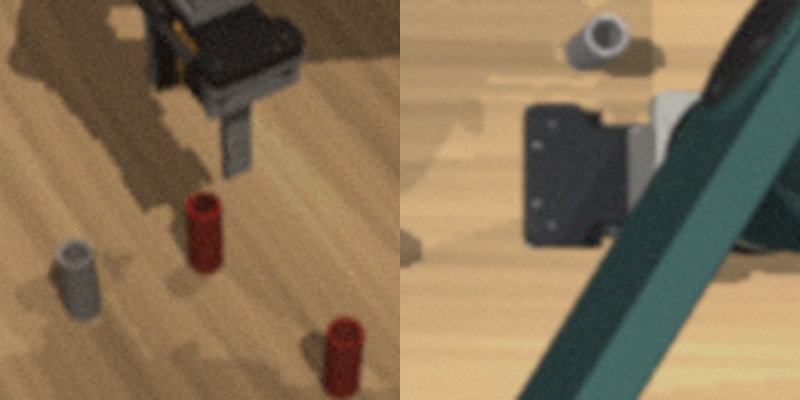

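The scene crop shows spare B standing below the open gripper, with the +y finger tip at about (235,178) in the crop. I'll check that tip against the kinematics to find the camera bias.

Run:
```python
from h import *
o=proj("scene",[.4987,-.2333,.07]).astype(int)-65
print(o, "tip seen",o+np.array([235,177])*130/400, "pred", proj("scene",[.4958+0,-.2367+.047+.0062,.1397]), proj("scene",[.4958+.008,-.2367+.047+.0125,.1397]),proj("scene",[.4958-.008,-.2367+.047+.0125,.1397]))
for p in [(.4987,-.2333),(.469,-.0777)]: print([(n,proj(n,[*p,0]).round(1),proj(n,[*p,.068]).round(1)) for n in("scene","top")])
```

```text
[169  61] tip seen [245.375 118.525] pred [245.76393571 119.67822328] [244.02072491 123.00467898] [250.41668629 120.15791209]
[('scene', array([235.2, 145.3]), array([234.3, 127. ])), ('top', array([362.4, 213.1]), array([369.8, 211.2]))]
[('scene', array([279.2, 185.5]), array([280.6, 168.2])), ('top', array([287.1, 225.7]), array([288.5, 224.8]))]
```

step_arm(
  increments="0.3 -0.3 2 0 0 0; 0 0 3 0 0 0; 0 0 3 0 0 0; 0 0 2.5 0 0 0; 0 0 0 0 0 0",
)

```text
time: 2.2
tool_pos: [0.4997, -0.2357, 0.0386]
ee_rot: [-3.139, 0.004, -0.001]
wrist_force: [-0.5, 1.2, 0.1]
width: 0.0941
```

step_arm(
  increments="0 0 0 0 0 0; 0 0 0 0 0 0; 0 0 0 0 0 0; 0 0 0 0 0 0; 0 0 0 0 0 0",
  claw=0,
)

```text
time: 2.7
tool_pos: [0.5019, -0.2363, 0.0414]
ee_rot: [3.141, -0.001, -0.0]
wrist_force: [0.3, -0.7, -0.7]
width: 0.0574
```

step_arm(
  increments="-0.2 -0.2 0.7 0 0 0; 0 0 0 0 0 0; 0 0 0 0 0 0",
)

```text
time: 3.0
tool_pos: [0.499, -0.2337, 0.0328]
ee_rot: [-3.141, 0.001, -0.0]
wrist_force: [-1.3, -0.7, 0.0]
width: 0.0468
```

```bash
python3 look.py 2 "[.4987,-.2333,.07]"
```

```text
3.0 [ 0.499  -0.2337  0.0328] [-1.3 -0.7  0. ] 0.0468
scene tcp px [234.6 136.7]
scene [298.7 285.8] (292, 274, 16, 26) [0.5773 0.1639]
scene [146.1 231.6] (140, 226, 13, 12) [ 0.7878 -0.102 ]
scene [280.3 176.5] (275, 165, 12, 25) [ 0.4674 -0.0787]
top tcp px [366.1 212.1]
top [287. 224.] (281, 218, 13, 13) [ 0.4714 -0.0761]
top [165.3 164.6] (156, 156, 20, 18) [0.5866 0.1742]
top [286.4  58.4] (281, 53, 12, 12) [ 0.8148 -0.0687]
```

View pics/pair2.png

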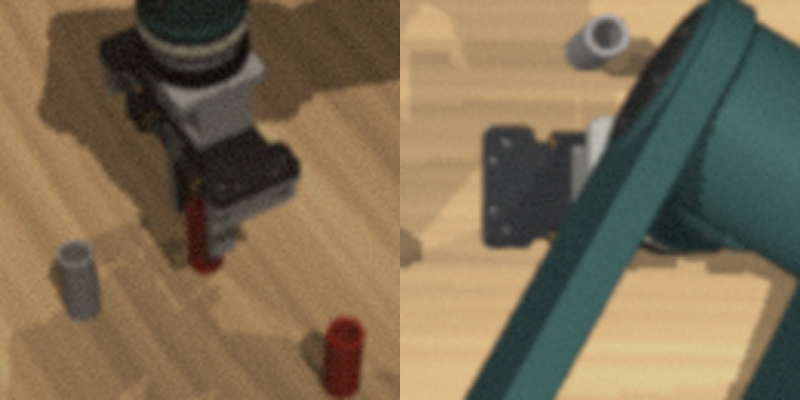

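The scene crop shows B upright between the fingers (foot near (207,268) in the crop), so I'll close.

step_arm(
  increments="0 0 0 0 0 0; 0 0 0 0 0 0; 0 0 0 0 0 0; 0 0 0 0 0 0",
  claw=1,
)

```text
time: 3.5
tool_pos: [0.4996, -0.2341, 0.0336]
ee_rot: [3.141, -0.0, -0.0]
wrist_force: [-0.2, -0.5, 1.2]
width: 0.0268
```

step_arm(
  increments="0 0 -0.5 0 0 0; 0 0 -1.5 0 0 0; 0 0 -2.5 0 0 0; 0 0 -2.5 0 0 0; 0 0 -2 0 0 0",
)

```text
time: 4.0
tool_pos: [0.5001, -0.2345, 0.1265]
ee_rot: [3.14, -0.003, -0.0]
wrist_force: [-0.7, -0.2, -1.2]
width: 0.0264
```

step_arm(
  increments="1.0 -3 -1 0 0 0; 1.2 -4.5 -1 0 0 0; 1.2 -4.5 0 0 0 0; 1.2 -4.5 0 0 0 0; 1.2 -4.5 0 0 0 0",
)

```text
time: 4.5
tool_pos: [0.5581, -0.0225, 0.1453]
ee_rot: [3.141, -0.002, -0.001]
wrist_force: [-0.0, -0.4, -1.3]
width: 0.0267
```

step_arm(
  increments="1.2 -4.5 0 0 0 0; 1.0 -4 0 0 0 0; 0.5 -2.3 0 0 0 0; 0 0 0 0 0 0; 0 0 0 0 0 0",
)

```text
time: 5.0
tool_pos: [0.5847, 0.0839, 0.1443]
ee_rot: [3.141, -0.001, 0.001]
wrist_force: [-0.3, 0.5, 0.0]
width: 0.0265
```

```bash
python3 look.py 3 "[.585,.084,.07]"
```

```text
5.0 [0.5847 0.0839 0.1443] [-0.3  0.5  0. ] 0.0265
scene tcp px [276.5 230. ]
scene [298.4 286.1] (292, 274, 15, 26) [0.578  0.1641]
scene [275.9 241.1] (271, 239, 10, 5) [0.5633 0.0564]
scene [146.  231.6] (140, 226, 13, 12) [ 0.7879 -0.1021]
top tcp px [201.1 156.7]
top [287. 224.] (281, 218, 13, 13) [ 0.4714 -0.0761]
top [165.5 167.3] (156, 162, 20, 12) [0.5809 0.1734]
top [286.3  58.4] (281, 53, 12, 12) [ 0.8147 -0.0686]
```

View pics/pair3.png

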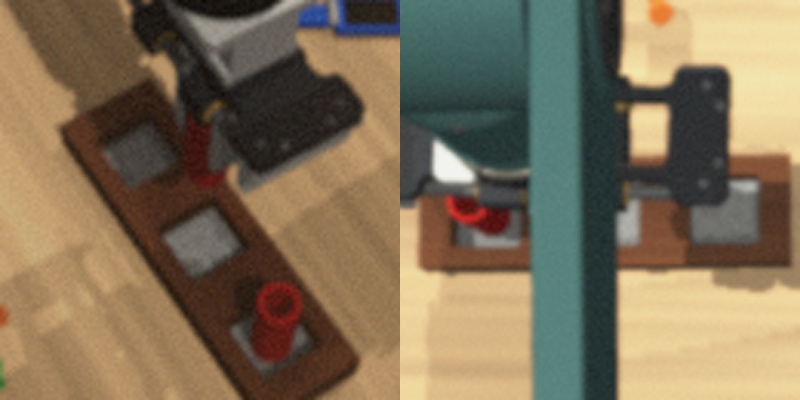

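The scene crop shows the held slide hanging upright with its foot at (207,185), up the line of sight from the middle pocket at (205,240). I'll lower it to just above the rim and check.

step_arm(
  increments="0 0 2 0 0 0; 0 0 2.5 0 0 0; 0 0 2 0 0 0; 0 0 1 0 0 0; 0 0 0 0 0 0",
)

```text
time: 5.6
tool_pos: [0.5833, 0.0827, 0.0668]
ee_rot: [3.141, 0.004, -0.002]
wrist_force: [-0.0, 0.3, -0.5]
width: 0.0266
```

```bash
python3 look.py 4 "[.585,.084,.03]"; python3 -c "
from h import *
o=proj('scene',[.585,.084,.03]).astype(int)-65
f=lambda p:((proj('scene',p)-o)*400/130).round()
t=get_obs()['tool_pos']
print('slide foot now',f([t[0],t[1],t[2]-.0335]),'pocket rim corners',[f([.585+a*.023,.084+b*.023,.026]) for a,b in((-1,-1),(-1,1),(1,1),(1,-1))])"
```

```text
5.6 [0.5833 0.0827 0.0668] [-0.   0.3 -0.5] 0.0266
scene tcp px [275.1 248. ]
scene [298.6 286. ] (292, 274, 16, 26) [0.5778 0.1642]
scene [146.1 231.5] (140, 226, 13, 12) [ 0.7878 -0.1022]
top tcp px [207.7 164.5]
top [287.  223.9] (281, 218, 13, 12) [ 0.4716 -0.076 ]
top [168.4 170.7] (161, 169, 14, 5) [0.5741 0.1671]
top [286.4  58.4] (281, 53, 12, 12) [ 0.8148 -0.0687]
slide foot now [200. 195.] pocket rim corners [array([211., 161.]), array([247., 214.]), array([189., 246.]), array([153., 192.])]
```

View pics/pair4.png

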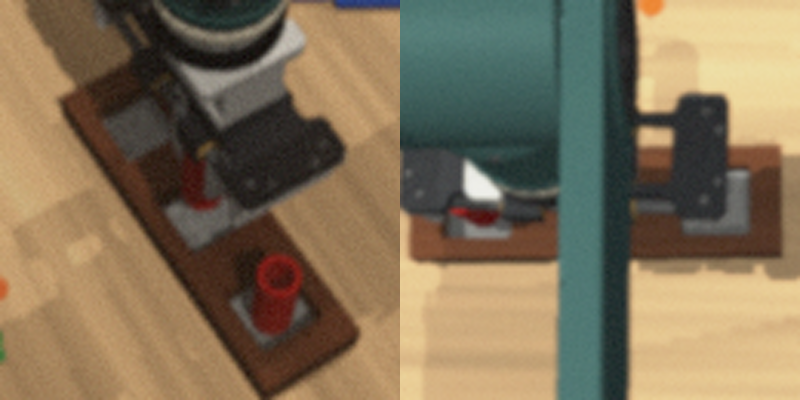

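The foot is at about (207,205) inside the pocket outline (left corner (163,207), bottom (190,250)), which agrees with the prediction to about 1 mm. I'll lower it.

step_arm(
  increments="0.1 -0.2 0.5 0 0 0; 0 0 0.8 0 0 0; 0 0 0.6 0 0 0; 0 0 0.2 0 0 0; 0 0 0 0 0 0",
)

```text
time: 6.2
tool_pos: [0.585, 0.086, 0.0467]
ee_rot: [3.141, 0.001, -0.0]
wrist_force: [-0.3, -0.8, -0.8]
width: 0.0264
```

step_arm(
  increments="0 0 0.2 0 0 0; 0 0 0 0 0 0",
)

```text
time: 6.4
tool_pos: [0.5856, 0.0859, 0.0454]
ee_rot: [3.141, -0.0, -0.0]
wrist_force: [-0.4, 0.2, -0.9]
width: 0.0262
```

step_arm(
  increments="0 0 0.3 0 0 0; 0 0 0 0 0 0; 0 0 0 0 0 0",
)

```text
time: 6.7
tool_pos: [0.5855, 0.0859, 0.0424]
ee_rot: [3.142, 0.0, -0.0]
wrist_force: [0.5, 0.9, -1.1]
width: 0.0267
```

step_arm(
  increments="0 0 0.15 0 0 0; 0 0 0 0 0 0; 0 0 0 0 0 0",
)

```text
time: 7.0
tool_pos: [0.5855, 0.0859, 0.0409]
ee_rot: [3.142, 0.0, -0.0]
wrist_force: [0.1, 0.3, -1.5]
width: 0.0264
```

step_arm(
  increments="0 0 0.1 0 0 0; 0 0 0 0 0 0; 0 0 0 0 0 0",
)

```text
time: 7.3
tool_pos: [0.5855, 0.0859, 0.0399]
ee_rot: [3.142, 0.0, -0.0]
wrist_force: [-0.5, 1.0, -1.4]
width: 0.0267
```

step_arm(
  increments="0 0 0.1 0 0 0; 0 0 0 0 0 0; 0 0 0 0 0 0",
)

```text
time: 7.6
tool_pos: [0.5857, 0.0859, 0.0396]
ee_rot: [3.142, -0.001, -0.0]
wrist_force: [-1.3, -0.7, 4.0]
width: 0.0265
```

step_arm(
  increments="0 0 0.1 0 0 0; 0 0 0 0 0 0; 0 0 0 0 0 0",
)

```text
time: 7.9
tool_pos: [0.5858, 0.0859, 0.0396]
ee_rot: [3.141, -0.001, -0.0]
wrist_force: [-2.7, -1.0, 6.6]
width: 0.0268
```

Contact came at TCP z 0.0396, against 0.0395 predicted for the pocket floor. I'll release.

step_arm(
  increments="0 0 -0.1 0 0 0; 0 0 0 0 0 0",
)

```text
time: 8.1
tool_pos: [0.5858, 0.0859, 0.0396]
ee_rot: [3.142, -0.001, -0.0]
wrist_force: [-1.4, 1.0, 5.1]
width: 0.0264
```

step_arm(
  increments="0 0 0 0 0 0; 0 0 0 0 0 0; 0 0 0 0 0 0; 0 0 0 0 0 0; 0 0 0 0 0 0",
  claw=-0.1,
)

```text
time: 8.6
tool_pos: [0.5854, 0.0859, 0.0386]
ee_rot: [3.141, 0.0, -0.0]
wrist_force: [0.5, 0.0, 0.3]
width: 0.0514
```

step_arm(
  increments="0 0 -1 0 0 0; 0 0 -2 0 0 0; 0 0 -3 0 0 0; 0 0 -4 0 0 0; 0 0 -2 0 0 0",
)

```text
time: 9.1
tool_pos: [0.5872, 0.086, 0.1641]
ee_rot: [-3.141, -0.007, -0.0]
wrist_force: [0.4, -0.5, -0.1]
width: 0.0517
```

step_arm(
  increments="-2.3 3.3 0 0 0 0; -2.3 3.3 0 0 0 0; -2.3 3.3 0 0 0 0; -2.3 3.3 0 0 0 0; -2.3 3.2 0 0 0 0",
  claw=-0.5,
)

```text
time: 9.6
tool_pos: [0.4697, -0.0792, 0.16]
ee_rot: [3.141, -0.002, 0.0]
wrist_force: [0.0, -1.1, 0.7]
width: 0.0705
```

step_arm(
  increments="0 0 3 0 0 0; 0 0 0 0 0 0; 0 0 0 0 0 0",
)

```text
time: 9.9
tool_pos: [0.4703, -0.0778, 0.1293]
ee_rot: [-3.141, 0.0, -0.0]
wrist_force: [0.4, -0.7, 0.8]
width: 0.0703
```

```bash
python3 look.py 5 "[.53,.01,.05]"
```

```text
9.9 [ 0.4703 -0.0778  0.1293] [ 0.4 -0.7  0.8] 0.0703
scene tcp px [281.5 151.2]
scene [298.8 285.8] (292, 274, 16, 26) [0.5771 0.164 ]
scene [274.7 252.6] (268, 241, 15, 26) [0.5796 0.0777]
scene [146.1 231.6] (140, 226, 13, 12) [ 0.7877 -0.102 ]
scene [280.3 176.4] (275, 165, 12, 25) [ 0.4673 -0.0789]
top tcp px [290.2 223.1]
top [165.2 164.6] (156, 156, 20, 18) [0.5864 0.1743]
top [207.5 163.9] (200, 155, 16, 19) [0.5897 0.0878]
top [286.4  58.4] (281, 53, 12, 12) [ 0.8148 -0.0687]
```

View pics/pair5.png

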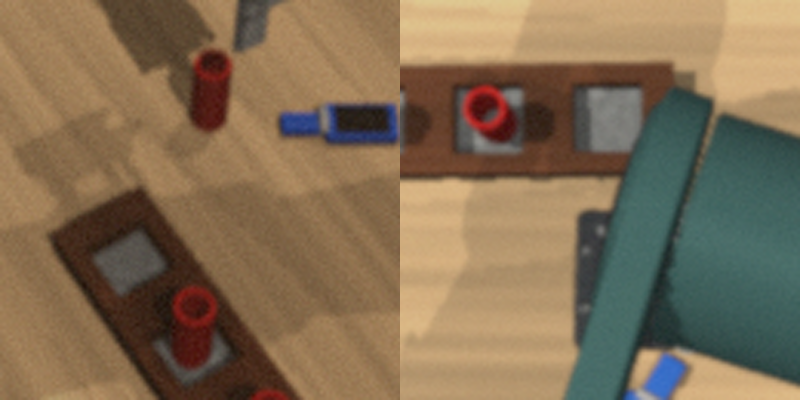

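The scene crop shows B standing upright in the middle pocket (rim at (194,305)). Spare A is upright under the gripper at (210,90).

step_arm(
  increments="0 0 2.5 0 0 0; 0 0 3 0 0 0; 0 0 2.5 0 0 0; 0 0 1.5 0 0 0; 0 0 0 0 0 0",
)

```text
time: 10.5
tool_pos: [0.4696, -0.077, 0.0325]
ee_rot: [-3.141, 0.004, 0.001]
wrist_force: [0.5, -0.7, 0.1]
width: 0.0705
```

step_arm(
  increments="0 0 0 0 0 0; 0 0 0 0 0 0; 0 0 0 0 0 0",
  claw=0,
)

```text
time: 10.8
tool_pos: [0.4718, -0.0783, 0.0356]
ee_rot: [3.141, -0.003, 0.0]
wrist_force: [-0.0, -0.2, -0.2]
width: 0.0499
```

step_arm(
  increments="-0.2 0 0.2 0 0 0; 0 0 0 0 0 0; 0 0 0 0 0 0; 0 0 0 0 0 0; 0 0 0 0 0 0",
  claw=1,
)

```text
time: 11.3
tool_pos: [0.4685, -0.078, 0.0321]
ee_rot: [-3.141, -0.0, -0.0]
wrist_force: [-1.1, 1.1, 1.5]
width: 0.0266
```

step_arm(
  increments="0 0 -0.5 0 0 0; 0 0 -1.5 0 0 0; 0 0 -2.5 0 0 0; 0 0 -3 0 0 0; 0 0 -3 0 0 0",
)

```text
time: 11.8
tool_pos: [0.4681, -0.0781, 0.1378]
ee_rot: [3.141, 0.001, -0.0]
wrist_force: [0.1, -0.4, -0.3]
width: 0.0265
```

step_arm(
  increments="3 -2.1 0 0 0 0; 3 -2.1 0 0 0 0; 3 -2.1 0 0 0 0; 3 -2.1 0 0 0 0; 0 0 0 0 0 0",
)

```text
time: 12.3
tool_pos: [0.5908, 0.0082, 0.1358]
ee_rot: [-3.141, 0.0, 0.003]
wrist_force: [-0.3, -0.3, -0.3]
width: 0.0266
```

step_arm(
  increments="0 0 2 0 0 0; 0 0 2.5 0 0 0; 0 0 1.5 0 0 0; 0 0 1 0 0 0; 0 0 0 0 0 0",
)

```text
time: 12.8
tool_pos: [0.5871, 0.0056, 0.0653]
ee_rot: [-3.142, 0.003, -0.001]
wrist_force: [0.9, -0.4, -0.4]
width: 0.0267
```

```bash
python3 look.py 6 "[.588,.006,.03]"; python3 -c "
from h import *
o=proj('scene',[.588,.006,.03]).astype(int)-65
f=lambda p:((proj('scene',p)-o)*400/130).round()
t=get_obs()['tool_pos']
print('slide foot now',f([t[0],t[1],t[2]-.033]),'pocket rim corners',[f([.588+a*.023,.006+b*.023,.026]) for a,b in((-1,-1),(-1,1),(1,1),(1,-1))])"
```

```text
12.8 [0.5871 0.0056 0.0653] [ 0.9 -0.4 -0.4] 0.0267
scene tcp px [253.8 220.5]
scene [298.5 286. ] (292, 274, 16, 26) [0.5778 0.1642]
scene [274.6 252.8] (268, 241, 15, 26) [0.58   0.0779]
scene [146.1 231.7] (140, 226, 13, 12) [ 0.7878 -0.1019]
top tcp px [247.  163.5]
top [209.9 170. ] (205, 167, 11, 7) [0.5773 0.0824]
top [162.2 162.9] (156, 156, 13, 15) [0.5899 0.1805]
top [286.4  58.4] (281, 53, 12, 12) [ 0.8148 -0.0687]
slide foot now [200. 197.] pocket rim corners [array([213., 164.]), array([247., 213.]), array([190., 243.]), array([156., 193.])]
```

View pics/pair6.png

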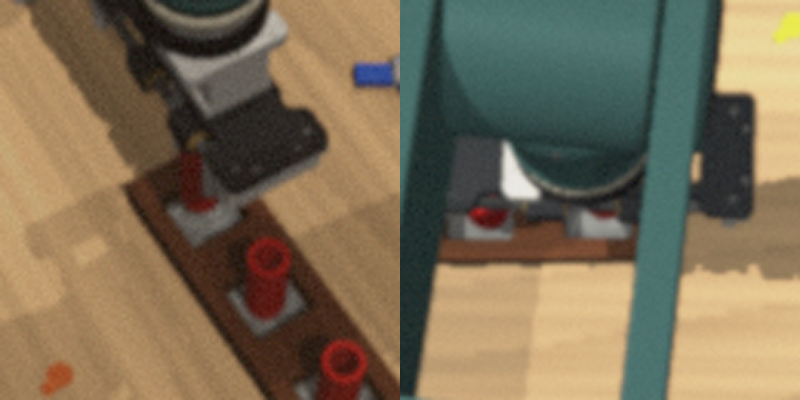

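The foot at (203,208) is over the end pocket (left corner (165,210), bottom (195,243)), in the same relation as before. I'll lower it.

step_arm(
  increments="0 0 0.7 0 0 0; 0 0 0.7 0 0 0; 0 0 0.5 0 0 0; 0 0 0 0 0 0; 0 0 0 0 0 0",
)

```text
time: 13.4
tool_pos: [0.5884, 0.0059, 0.0477]
ee_rot: [3.142, 0.0, -0.0]
wrist_force: [0.3, 0.4, -1.0]
width: 0.0264
```

step_arm(
  increments="0 0 0.3 0 0 0; 0 0 0 0 0 0; 0 0 0 0 0 0",
)

```text
time: 13.7
tool_pos: [0.5885, 0.0059, 0.045]
ee_rot: [3.142, -0.0, -0.0]
wrist_force: [0.7, 0.0, -0.1]
width: 0.0265
```

step_arm(
  increments="0 0 0.4 0 0 0; 0 0 0 0 0 0; 0 0 0 0 0 0",
)

```text
time: 14.0
tool_pos: [0.5883, 0.0059, 0.0407]
ee_rot: [3.142, 0.001, -0.0]
wrist_force: [-0.6, 0.6, -1.1]
width: 0.0264
```

step_arm(
  increments="0 0 0.15 0 0 0; 0 0 0 0 0 0; 0 0 0 0 0 0",
)

```text
time: 14.3
tool_pos: [0.5885, 0.0059, 0.0394]
ee_rot: [3.142, 0.0, -0.0]
wrist_force: [-0.4, 0.8, -0.4]
width: 0.0267
```

step_arm(
  increments="0 0 0.1 0 0 0; 0 0 0 0 0 0; 0 0 0 0 0 0",
)

```text
time: 14.6
tool_pos: [0.5885, 0.0059, 0.0384]
ee_rot: [3.142, 0.0, -0.0]
wrist_force: [0.1, 0.6, -1.1]
width: 0.0265
```

step_arm(
  increments="0 0 0.1 0 0 0; 0 0 0 0 0 0; 0 0 0 0 0 0",
)

```text
time: 14.9
tool_pos: [0.5887, 0.0059, 0.0381]
ee_rot: [3.141, -0.001, -0.0]
wrist_force: [-2.6, 0.4, 3.4]
width: 0.0264
```

Contact at TCP z 0.0381, with about 0.038 expected for the floor. I'll release and retreat.

step_arm(
  increments="0 0 0 0 0 0; 0 0 0 0 0 0; 0 0 0 0 0 0; 0 0 0 0 0 0; 0 0 0 0 0 0",
  claw=-0.1,
)

```text
time: 15.4
tool_pos: [0.5885, 0.0059, 0.0373]
ee_rot: [3.142, 0.0, -0.0]
wrist_force: [0.4, 0.1, -0.1]
width: 0.0518
```

step_arm(
  increments="0 0 -1 0 0 0; 0 0 -2 0 0 0; 0 0 -3 0 0 0; 0 0 -4 0 0 0; 0 0 -2 0 0 0",
)

```text
time: 15.9
tool_pos: [0.5902, 0.0058, 0.1625]
ee_rot: [3.141, -0.007, -0.0]
wrist_force: [1.0, -0.1, -0.2]
width: 0.052
```

step_arm(
  increments="-1 4 0 0 0 0; -1 4 0 0 0 0; -1 4 0 0 0 0; -1 4 0 0 0 0; -1 4 0 0 0 0",
)

```text
time: 16.4
tool_pos: [0.5381, -0.1956, 0.1586]
ee_rot: [3.141, -0.001, 0.0]
wrist_force: [0.6, -0.7, 0.1]
width: 0.0516
```

step_arm(
  increments="-2 2 0 0 0 0; -2 1 0 0 0 0; 0 0 0 0 0 0; 0 0 0 0 0 0",
)

```text
time: 16.8
tool_pos: [0.4988, -0.2242, 0.1583]
ee_rot: [3.141, -0.002, -0.001]
wrist_force: [-0.0, 0.3, -0.1]
width: 0.052
```

```bash
python3 look.py 7 "[.586,.08,.05]"
```

```text
16.8 [ 0.4988 -0.2242  0.1583] [-0.   0.3 -0.1] 0.052
scene tcp px [235.1 102.2]
scene [298.7 285.7] (292, 274, 15, 26) [0.5771 0.1638]
scene [274.8 252.4] (268, 241, 15, 26) [0.5792 0.0774]
scene [146.  231.5] (140, 226, 13, 12) [ 0.7878 -0.1023]
scene [252.3 224.3] (245, 212, 15, 27) [ 0.5854 -0.0035]
top tcp px [376.3 208. ]
top [165.3 164.6] (156, 156, 20, 18) [0.5866 0.1741]
top [207.5 163.9] (200, 155, 16, 18) [0.5898 0.0878]
top [247.8 162.2] (241, 154, 14, 18) [0.595  0.0058]
top [286.4  58.4] (281, 53, 12, 12) [ 0.8148 -0.0687]
```

View pics/pair7.png

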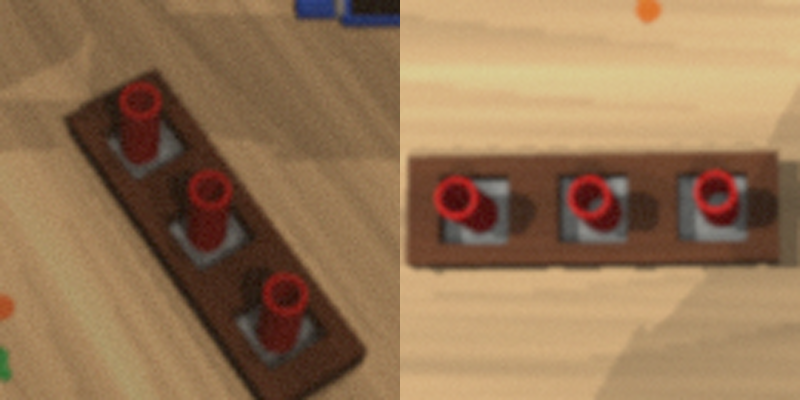

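All three slides stand upright in their pockets, with rims at (140,102), (210,190) and (286,293) in the scene crop. The racked slide has not moved, so I'll hand the job in.

```bash
python3 -c "
from bench import *
print(close_job())"
```

```text
the job is handed in; nothing more can be done
None
```

Both spare red slides now stand upright in the two empty pockets (middle and the one on the robot's right), and I handed the job in at about 17 s. No verdict is reported.

- **Seating:** Each slide was lowered gently until the wrist read about 3–7 N. Contact came within about 1 mm of the height expected for the pocket floor (TCP z 0.0396 m and 0.0381 m), and only then did I release it.
- **Final pictures:** Both cameras show three upright slides in their pockets, standing equally tall. The slide already in the rack is unmoved to within a pixel, and the steel slide was not touched. The gripper was clear of everything.
- **Disagreement:** The two cameras differed by about 3–5 mm on the spares on the table, and by up to about 10 mm on the slides in the rack. I used the mean of the two for the grasps, and that was accurate enough.

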